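Move three machined parts on to their next check stations

ROBOT

A 7-joint arm with a two-finger parallel gripper is mounted at the origin on the work surface. World frame = base frame: x ahead of the robot, y to its left, z up, the work surface at z = 0. Lengths are in m, angles in rad, forces in N, time in s.
With the tool pointing down it reaches from about 0.35 to 0.9 m from the base axis. Payload 8.1 kg.
Tool frame: the origin (TCP) lies on the centre line of the jaws, within the pads' length; the fingertips stand 19 mm ahead of it and the grasp point (between the pads) is the TCP (arm.tip_reach is the distance from the TCP to the fingertips, in m); z points along the fingers, y is the line along which they close (so a half turn about z gives the same grasp; the last joint's range is limited). The gripper opens to 92 mm and grips with 3 to 60 N. Pads are 19 mm wide; open, the fingers measure 130 mm over their backs; the gripper's body (75 mm by 190 mm) begins 47 mm behind the grasp point.
Start: joints at [-1.446, 0.434, 0.025, 1.573, -0.012, 1.134, -0.075], TCP at [0.141, 0.609, 0.246] pointing down, gripper open.
Joint ranges: [-2.62, 2.62], [-0.44, 2.09], [-1.27, 1.32], [0.08, 2.57], [-1.32, 4.46], [0.12, 2], [-2.74, 2.74]. Speed limits (rad/s): [2.22, 2.22, 3.01, 3.01, 3.14, 3.14, 3.14].

INTERFACE

Orientations are given as a rotation vector (axis times angle).
In Python, from cell import arm gives the robot as it stands.
- The arm moves only by the tool arm_command, never from a script. Its argument "targets" is a list that holds one entry, the list of rows, each a list of 6 numbers: the shift along the tool's x, y, z in m, then the turn, a rotation vector about the tool's x, y, z in rad. A call has 1 to 10 rows; each row shifts and turns the commanded pose from where the row before left it, along the tool's axes as they then stand; what a row does not reach is not made up. A row lasts 1/8 s, in which the tool goes at most 62.5 mm and 10.7 degrees, less where a joint would pass 70% of its speed; a pose out of reach is approached as far as the arm can. A call with a gripper value outside its range is refused whole. "jaw" is the finger opening in m, from 0 to 0.0918, set as the call begins (left out, the last holds). The fingers move at their own pace and stop on an object; "newtons" is the grip in N (left out, the last holds). Time passes only in rows, so rows that do not move let the fingers close. It gives the time, the measured TCP pose, the force, the opening and the grip force at its end, in the units of the state.
- arm.observe(): the state, without advancing time (a new reading comes with each control period).
- arm.get_image(name): name is "side" or "top" or "wrist"; returns a dict with "pixels" (384x512x3 uint8, red, green, blue), "z_map" (384x512 float32, m along the optical axis (not along the pixel's ray), 0 where there is no reading), "fx", "fy", "cx", "cy" (pixels), "dist" ([k1, k2, p1, p2, k3] as OpenCV has them; the pictures are not rectified), "xyz" and "rotation" of the camera in the world; the wrist camera has in their place "T_tool_cam" (4x4, takes a point from camera to tool coordinates, whose origin is the TCP and whose axes are the flange's). Camera axes: x right, y down, z forward; pixel columns grow to the right and rows downward; lengths in m; the calibration is good to about 2 mm. A picture is of the moment at which its call begins: read the wrist's pose just before it.
- arm.sign_off(): hands the job in; it is judged then, once.
The state is a dict: "clock": time; "joints": joint angles; "dq": joint speeds; "joint_efforts": joint torques, N m; "position": TCP position; "ee_rot": TCP orientation; "force": force on the tool from outside, world axes, zero at the start; "ft_torque": the same for the moment, N m; "width": opening from 0.0 (shut) to 1.0 (fully open); "gripper_force": force on a finger pad.
Only numpy, scipy, OpenCV 4.12 (cv2) and the standard library are available. Lean on these libraries where they do the work, as an engineer would, in place of code of your own. Each camera call takes 0.05 s, during which the arm holds its last target. There are 200 camera calls.

TASK

Each of the three steel parts on the inspection bench is due at another station: put the flanged hub in the middle of the scale's pan, the hexagonal coupling in the middle of the demagnetiser's top plate and the valve block centred on the round anvil of the granite gauge stand. Every station holds only one part, so let one wait in the felt-lined tray, not on the oily bench, and leave the tray empty at the end. Set every part down upright and gently, without dropping it, and do not disturb the oil bottle, the tin and the screwdriver.

Things in the scene. Friction and masses are not known exactly. Their poses are not given: they have to be found in the camera images.
- hub_mid (a point): flanged hub, bright steel, about 0.5 kg: a round flange 66 mm in diameter and 9 mm thick at the bottom with four bolt holes, and on it a plain round boss 38 mm in diameter with a dark bore, 58 mm tall in all. The point lies on its axis, 33 mm above its underside, at mid-height of the boss, where it is gripped (38 mm wide, any direction); z points up
- coupling_mid (a point): hexagonal coupling, bright steel, about 0.5 kg: a straight hexagon 46 mm across flats (53 mm across corners), 50 mm tall, with a wide dark bore 29 mm in diameter. The point lies at its centre, 25 mm above its underside; z points up, x is square to one pair of flats (the other two pairs are 60 degrees round)
- block_mid (a point): valve block, bright steel, about 0.5 kg: a rectangular block 56 mm (x) by 40 mm (y), 42 mm tall, with dark port holes and a short round spigot 24 mm in diameter rising 12 mm from its top, 12 mm off centre to -x. The point lies at the centre of the rectangular block, 21 mm above its underside; z points up; gripped across the 40 mm (y)
- scale_pan (a point): bench scale, fixed: a white case 185 x 122 mm and 40 mm high with a display and keys on its front end, and a round steel pan 100 mm in diameter. The point is the centre of the pan's top face, 50 mm above the bench; x points from the display to the pan, z up
- demag_top (a point): demagnetiser, fixed: a blue box 124 x 104 mm with a switch and lamp on its front and two flat steel pole plates on top, parted by a narrow brass strip. The point is the centre of the flat top (on the strip), 60 mm above the bench; x points from the switch to the back, z up
- gauge_anvil (a point): dial gauge stand, fixed: a black granite base 180 (x) x 112 mm with a flush round steel anvil 68 mm in diameter. The point is the centre of the anvil, level with the granite, 50 mm above the bench. A column 22 mm in diameter (foot 44 mm) stands 98 mm from it towards +x, 137 mm above the granite; its arm with the dial is swung away to the back, up to 192 mm from the point, its top 140 mm above the granite; z points up
- tray_floor (a point): the waiting place, fixed: a square shallow aluminium tray 136 x 136 mm with walls 2 mm thick and 14 mm high and a flat grey felt floor, empty at the start. The point is the centre of the felt floor, 7 mm above the bench; x along one side, z up
- oil_bottle: bystander, loose: orange oil bottle 52 mm in diameter with a pointed red nozzle, 150 mm tall, standing; origin at the centre of its underside
- parts_tin: bystander, loose: round open red tin 80 mm in diameter and 24 mm high, full of small turned pins; origin at the centre of its underside
- screwdriver: bystander, loose: screwdriver with a red handle, 190 mm long, lying on the bench; its x axis runs from handle to tip
Things that resemble listed ones, but are neither listed nor needed, are in the scene too. What is shaped like the part that bears scale_pan but green is not meant. What is shaped like the part that bears hub_mid but brown or red is not meant.

How it is judged:
By the outcome, as a careful person would: the job done as asked, in the order asked, and still so for the second after the job is handed in, with the robot touching nothing.
It also fails if it takes over 104 s, if anything falls off the work surface, if the arm or the gripper's body presses on something with over 40 N, if the wrist force passes 120 N, or if a joint passes its speed limit or range.

## Working session

There is one attempt and no reset: what is moved stays moved. The work goes in short steps, Python scripts to look and compute and a tool call to move; the robot and the scene stay as the last step left them, time stands still between calls to the robot, and variables do not carry over. Pictures are saved under pics/ and viewed, at most 14 in all, crops included, and the job is handed in when it is done.

Besides the shell and the picture viewer there is one more tool, called after "Emit:" as a command line: name --argument value ..., lists and objects as JSON in quotes. arm_command: Moves the arm, as the interface text tells. Its arguments: {"type":"object","properties":{"targets":{"type":"array","items":{"type":"array","items":{"type":"array","items":{"type":"number"}}}},"jaw":{"type":"number"},"newtons":{"type":"number"}},"required":["targets"]}

```bash
mkdir -p pics; ls; python3 - <<'E'
from cell import arm
import cv2,numpy as np,pickle
s=arm.observe();print(s)
for n in("top","side"):
    d=arm.get_image(n);pickle.dump(d,open(f"pics/{n}0.pkl","wb"))
    cv2.imwrite(f"pics/{n}0.png",cv2.resize(d["pixels"][:,:,::-1],(800,600),interpolation=cv2.INTER_CUBIC))
    print(n,{k:v for k,v in d.items() if k not in("pixels","z_map")})
E
```

```text
pics
{'clock': 0.0, 'joints': array([-1.44560005,  0.4352451 ,  0.02493325,  1.57415834, -0.01158813,
        1.13402406, -0.07515192]), 'dq': array([-0.00046561, -0.00156713, -0.0013172 , -0.00044009,  0.00116406,
        0.00143501, -0.00012967]), 'joint_efforts': array([ 1.39032003e-03, -6.67848086e+01,  9.86157395e-01, -3.14446735e+01,
       -6.02339557e-02,  4.30500624e-02,  1.87824385e-04]), 'position': array([0.14106404, 0.60833248, 0.24490709]), 'ee_rot': array([-3.57169975e-01, -3.12117604e+00,  2.65396967e-03]), 'force': array([-0.40527447, -0.01940122,  0.5979989 ]), 'ft_torque': array([-0.03006528,  0.01306525,  0.01628114]), 'gripper_force': 0.0, 'width': 1.0040873615188621}
top {'fx': 463.5399202091714, 'fy': 463.5399202091714, 'cx': 261.2094399325862, 'cy': 195.32130149725393, 'dist': array([-0.1144668,  0.       ,  0.       ,  0.       ,  0.       ]), 'xyz': array([2.81281887e-01, 1.19951488e-03, 1.45201170e+00]), 'rotation': array([-2.10466593,  2.13967921, -0.20932261])}
side {'fx': 443.67246694835575, 'fy': 443.67246694835575, 'cx': 256.2452308316628, 'cy': 195.97013413782406, 'dist': array([-0.05176085,  0.        ,  0.        ,  0.        ,  0.        ]), 'xyz': array([-0.31891363, -0.98617377,  0.95794564]), 'rotation': array([-2.05639119,  0.7574459 , -0.41874048])}
```

View pics/top0.png

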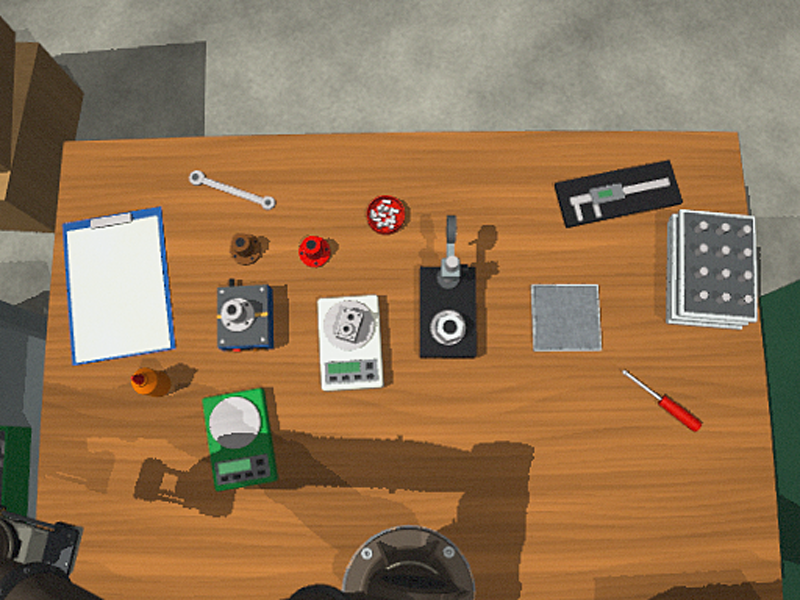

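View pics/side0.png

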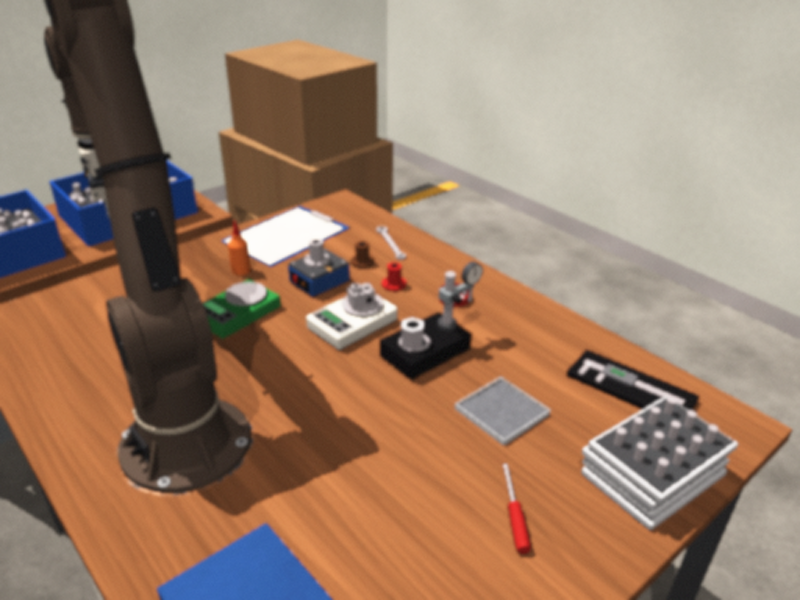

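The top view shows the coupling on the anvil (448,328), the block on the scale (350,322) and the hub on the demagnetiser (238,312). The empty tray is at (566,318) and the tin is behind the scale at (386,214). The plan is coupling→tray, block→anvil, hub→scale, coupling→demagnetiser.

```bash
cat > h.py <<'E'
import numpy as np,cv2,pickle
from scipy.spatial.transform import Rotation as R
def pose(d,s=None):
    if "T_tool_cam" in d:
        T=np.eye(4);T[:3,:3]=R.from_rotvec(s["ee_rot"]).as_matrix();T[:3,3]=s["position"];return T@d["T_tool_cam"]
    T=np.eye(4);T[:3,:3]=R.from_rotvec(d["rotation"]).as_matrix();T[:3,3]=d["xyz"];return T
def K(d):return np.array([[d["fx"],0,d["cx"]],[0,d["fy"],d["cy"]],[0,0,1]])
def rays(d,uv):
    p=cv2.undistortPoints(np.asarray(uv,float).reshape(-1,1,2),K(d),d["dist"])[:,0]
    return np.c_[p,np.ones(len(p))]
def onplane(d,T,uv,z):
    r=rays(d,uv)@T[:3,:3].T;return T[:3,3]+r*((z-T[2,3])/r[:,2])[:,None]
def cloud(d,T):
    v,u=np.mgrid[:384,:512];r=rays(d,np.c_[u.ravel(),v.ravel()])
    P=(r*d["z_map"].reshape(-1,1))@T[:3,:3].T+T[:3,3];return P.reshape(384,512,3)
E
python3 - <<'E'
from h import *
d=pickle.load(open("pics/top0.pkl","rb"));T=pose(d);P=cloud(d,T)
f=.64
def st(n,u,v,zlo,zhi,r=45):
    u,v=int(u*f),int(v*f);m=np.zeros((384,512),bool);m[v-r:v+r,u-r:u+r]=1
    m&=(P[...,2]>zlo)&(P[...,2]<zhi)&(d["z_map"]>0)
    nb,l,s,c=cv2.connectedComponentsWithStats(m.astype(np.uint8))
    for i in range(1,nb):
        if s[i,4]>25:
            q=P[l==i];b=cv2.minAreaRect((q[:,:2]*1000).astype(np.float32))
            print(n,"n",s[i,4],"rect",np.round(b[0]),np.round(b[1]),round(b[2],1),"mean",np.round(q.mean(0),4))
st("coupling",448,328,.085,.112,20);st("granite",448,320,.040,.060,50)
st("block",350,322,.083,.098,20);st("spigot",350,322,.099,.112,20);st("pan",350,322,.045,.06,28);st("case",350,340,.03,.06,40)
st("hub",238,312,.105,.13,20);st("demag",245,315,.05,.066,30)
st("tray",566,318,.003,.025,30);st("column",448,260,.15,.25,30)
st("bottle",150,380,.05,.2,20);st("tin",386,214,.012,.05,20);st("redhub",315,250,.02,.1,20)
E
```

```text
coupling n 215 rect [502. -85.] [46. 50.] 15.4 mean [ 0.5016 -0.0847  0.0982]
granite n 1648 rect [543. -86.] [111. 179.] 89.1 mean [ 0.5399 -0.0839  0.0483]
granite n 66 rect [517.  62.] [19. 57.] 89.9 mean [0.5171 0.0659 0.0467]
granite n 34 rect [426.  63.] [18. 34.] 89.3 mean [0.4289 0.0657 0.0426]
block n 200 rect [512. 108.] [41. 56.] 72.2 mean [0.5145 0.1069 0.09  ]
spigot n 45 rect [500. 111.] [21. 21.] 89.9 mean [0.5005 0.1114 0.1029]
pan n 448 rect [518. 110.] [98. 98.] 48.3 mean [0.5177 0.1112 0.0491]
case n 2038 rect [486. 110.] [185. 122.] 2.9 mean [0.4787 0.1088 0.0411]
hub n 127 rect [538. 327.] [37. 33.] 45.4 mean [0.538  0.3266 0.1161]
demag n 969 rect [538. 320.] [122. 102.] 2.3 mean [0.5355 0.3167 0.0585]
tray n 1340 rect [ 533. -329.] [140. 146.] 0.3 mean [ 0.5321 -0.3266  0.0069]
column n 115 rect [674. -88.] [17. 49.] 88.9 mean [ 0.6703 -0.0873  0.1798]
column n 68 rect [607. -86.] [22. 21.] 28.9 mean [ 0.6056 -0.0858  0.1793]
bottle n 284 rect [409. 502.] [49. 51.] 76.1 mean [0.4073 0.4938 0.0938]
tin n 48 rect [777.  38.] [34. 75.] 4.3 mean [0.7829 0.0364 0.0197]
tin n 48 rect [728.  34.] [26. 72.] 7.9 mean [0.7253 0.0319 0.0193]
redhub n 146 rect [680. 186.] [38. 38.] 69.2 mean [0.6772 0.1844 0.0518]
```

```bash
cat >> h.py <<'E'
def go(s,xyz,yaw):
    """tool-frame shift and turn to TCP xyz, pointing down, tool x at world angle yaw (deg)"""
    A=R.from_rotvec(s["ee_rot"]);a=np.radians(yaw)
    B=R.from_matrix(np.array([[np.cos(a),np.sin(a),0],[np.sin(a),-np.cos(a),0],[0,0,-1]]))
    sh=A.inv().apply(np.array(xyz)-s["position"]);return np.round(sh,4),np.round((A.inv()*B).as_rotvec(),4)
E
python3 - <<'E'
from h import *
from cell import arm
s=arm.observe();d=arm.get_image("wrist");print(d["T_tool_cam"],d["fx"],d["cx"],d["cy"],d["dist"])
print(go(s,s["position"],180),go(s,[.45,.32,.28],180))
E
```

```text
[[ 2.78459712e-04 -9.57824044e-01 -2.87355223e-01  7.71688079e-02]
 [ 9.99999790e-01  9.85715642e-05  6.40480579e-04 -2.91796038e-04]
 [-5.85142644e-04 -2.87355341e-01  9.57823870e-01 -1.38920030e-01]
 [ 0.00000000e+00  0.00000000e+00  0.00000000e+00  1.00000000e+00]] 336.45874400654145 254.61735631089283 188.33206487590502 [-0.05445988  0.          0.          0.          0.        ]
(array([0., 0., 0.]), array([-0.0015,  0.    , -0.2278])) (array([-0.3661, -0.2112, -0.0346]), array([-0.0015,  0.    , -0.2278]))
```

Emit:
arm_command --targets '[[[0, 0, -0.037, 0, 0, -0.114], [0, 0, -0.037, 0, 0, -0.114], [-0.045, -0.05, 0, 0, 0, 0], [-0.045, -0.05, 0, 0, 0, 0], [-0.045, -0.05, 0, 0, 0, 0], [-0.045, -0.05, 0, 0, 0, 0], [-0.045, -0.05, 0, 0, 0, 0], [-0.045, -0.05, 0, 0, 0, 0], [-0.045, -0.05, 0, 0, 0, 0], [-0.045, -0.05, 0, 0, 0, 0]]]' --jaw 0.0918

```text
clock: 1.4
position: [0.4767, 0.2355, 0.3198]
ee_rot: [-0.001, 3.141, 0.0]
force: [0.5, 1.0, 0.2]
width: 1.0
gripper_force: 0.0
```

Emit:
arm_command --targets '[[[0, 0, 0, 0, 0, 0], [0, 0, 0, 0, 0, 0]]]'

```text
clock: 1.65
position: [0.4753, 0.2375, 0.3195]
ee_rot: [-0.0, -3.141, -0.0]
force: [-0.8, 0.4, 0.5]
width: 1.002
gripper_force: 0.0
```

```bash
python3 - <<'E'
from h import *
from cell import arm
s=arm.observe();d=arm.get_image("wrist");pickle.dump((s,d),open("pics/w1.pkl","wb"))
cv2.imwrite("pics/w1.png",cv2.resize(d["pixels"][:,:,::-1],(800,600),interpolation=cv2.INTER_CUBIC))
print(s["clock"],s["position"],s["ee_rot"],s["joints"],go(s,[.5,-.1,.3],180))
E
```

```text
1.65 [0.47534232 0.23746907 0.31945345] [-3.96045919e-04 -3.14083911e+00 -1.76528393e-04] [-0.74430924  0.2235519   0.22507497  1.70098124 -0.05314726  1.22356772
  1.06402008] (array([-0.0248, -0.3375,  0.0194]), array([ 0.0001, -0.0008, -0.0003]))
```

View pics/w1.png

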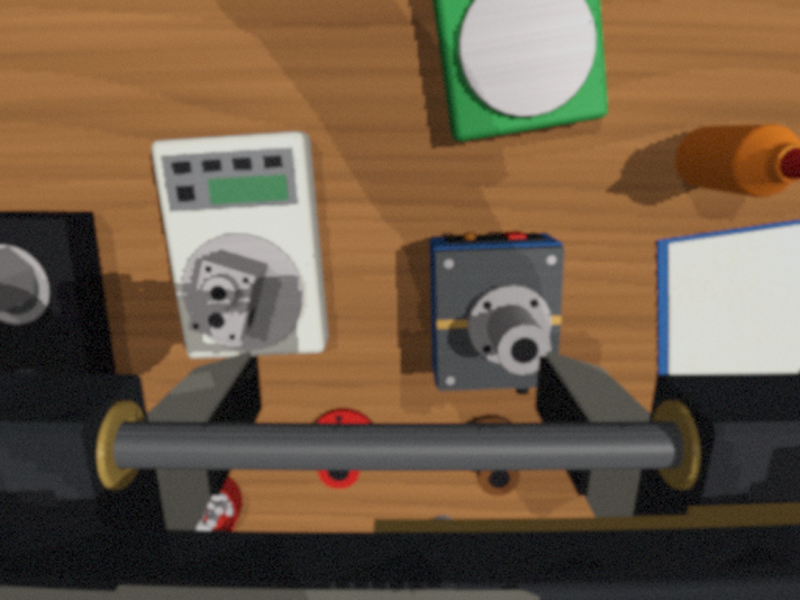

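The wrist view shows the block on the pan (225,290), the hub on the plates (520,330) and the edge of the granite at the left. I'll measure these from depth and go on over the coupling.

Emit:
arm_command --targets '[[[0, -0.042, 0, 0, 0, 0], [0, -0.042, 0, 0, 0, 0], [0, -0.042, 0, 0, 0, 0], [0, -0.042, 0, 0, 0, 0], [0, -0.042, 0, 0, 0, 0], [0, -0.042, 0, 0, 0, 0], [0, -0.042, 0, 0, 0, 0], [0, -0.028, 0, 0, 0, 0], [0, 0, 0, 0, 0, 0], [0, 0, 0, 0, 0, 0]]]'

```text
clock: 2.95
position: [0.4759, -0.0828, 0.3196]
ee_rot: [0.004, -3.141, -0.001]
force: [0.2, 0.2, 0.5]
width: 1.0
gripper_force: 0.0
```

```bash
cat > m.py <<'E'
from h import *
def seg(P,ok,n,c,r,zlo,zhi,mn=40):
    m=ok&(abs(P[...,0]-c[0])<r)&(abs(P[...,1]-c[1])<r)&(P[...,2]>zlo)&(P[...,2]<zhi)
    nb,l,s,_=cv2.connectedComponentsWithStats(m.astype(np.uint8))
    for i in range(1,nb):
        if s[i,4]>mn:
            q=P[l==i];b=cv2.minAreaRect((q[:,:2]*1000).astype(np.float32));e=cv2.minEnclosingCircle((q[:,:2]*1000).astype(np.float32))
            print(n,s[i,4],"rect",np.round(b[0],1),np.round(b[1],1),round(b[2],1),"circ",np.round(e[0],1),round(e[1],1),"z",round(float(np.median(q[:,2])),4))
E
python3 - <<'E'
from m import *
from cell import arm
s=arm.observe();d=arm.get_image("wrist");pickle.dump((s,d),open("pics/w2.pkl","wb"))
cv2.imwrite("pics/w2.png",cv2.resize(d["pixels"][:,:,::-1],(800,600),interpolation=cv2.INTER_CUBIC))
print(s["position"])
def Q(f):
    s,d=pickle.load(open(f,"rb"));P=cloud(d,pose(d,s));return P,d["z_map"]>.1
P,ok=Q("pics/w1.pkl")
seg(P,ok,"blocktop",(.512,.108),.05,.084,.097);seg(P,ok,"spig",(.50,.11),.03,.099,.11)
seg(P,ok,"pan",(.518,.11),.06,.0455,.056,100);seg(P,ok,"case",(.486,.11),.13,.034,.0455,100)
seg(P,ok,"hubtop",(.538,.327),.04,.110,.124);seg(P,ok,"flange",(.538,.327),.05,.0635,.075);seg(P,ok,"demag",(.538,.32),.075,.052,.0635,100)
P,ok=Q("pics/w2.pkl")
seg(P,ok,"coup",(.502,-.085),.05,.09,.11);seg(P,ok,"granite",(.502,-.085),.15,.04,.058,100)
seg(P,ok,"case",(.486,.11),.13,.034,.0455,100);seg(P,ok,"pan",(.518,.11),.06,.0455,.056,100);seg(P,ok,"blocktop",(.512,.108),.05,.084,.097)
E
```

```text
[ 0.47586344 -0.08282033  0.31960845]
blocktop 1338 rect [514.5 106.6] [41.  56.9] 72.4 circ [514.2 106.1] 34.0 z 0.092
spig 369 rect [503.2 110.7] [23.1 23.5] 85.1 circ [502.8 110.2] 12.2 z 0.1039
pan 2502 rect [519.6 110.1] [99.6 97.7] 35.4 circ [520.2 109.4] 50.3 z 0.05
case 8405 rect [488.1 108.5] [185.5 121.5] 2.8 circ [488.1 108.9] 107.2 z 0.0403
hubtop 893 rect [540.1 324.2] [35.7 38.1] 61.1 circ [540.7 325.2] 19.1 z 0.1182
flange 1110 rect [536.9 323.1] [56.8 65.6] 30.7 circ [540.6 325.6] 33.0 z 0.0691
demag 4645 rect [540.  318.1] [121.4 101.8] 1.9 circ [540.3 318.3] 78.2 z 0.0601
coup 1496 rect [504.2 -86.6] [46.5 51.6] 15.4 circ [504.1 -86.7] 26.5 z 0.1004
granite 995 rect [492.1  56. ] [172.8  18. ] 0.0 circ [492.1  62.2] 86.4 z 0.0411
granite 8959 rect [545.9 -87.1] [112.4 180.7] 88.8 circ [545.8 -86.7] 105.1 z 0.0501
case 8293 rect [487.2 107.3] [184.2 121.7] 3.3 circ [487.  107.4] 106.6 z 0.0404
pan 2114 rect [517.9 103.3] [ 87.5 100.6] 70.6 circ [519.8 108.9] 50.4 z 0.0501
pan 153 rect [533.9 152.5] [ 9.5 49.1] 68.2 circ [533.1 150.5] 24.6 z 0.0502
blocktop 1300 rect [514.1 105.8] [41.7 56.5] 72.3 circ [513.9 105.9] 33.6 z 0.0921
```

View pics/w2.png

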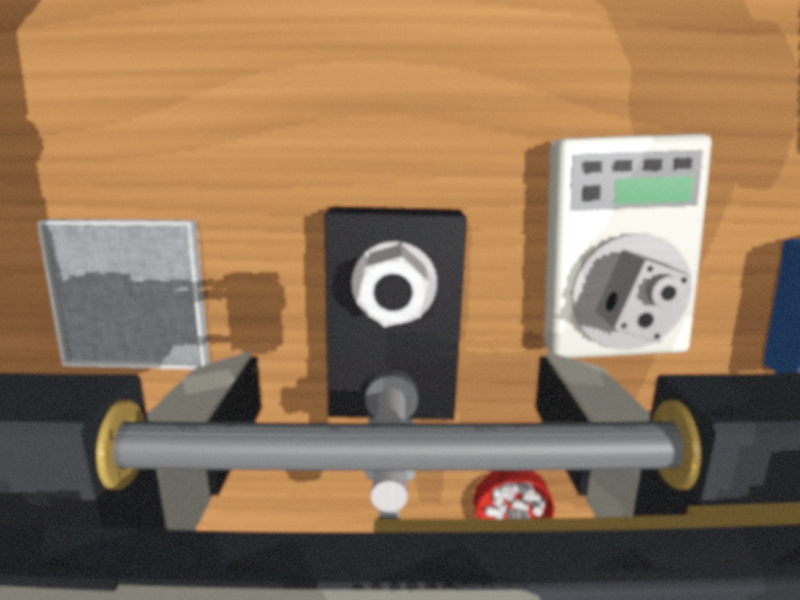

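The coupling is on the anvil at (393,288), the column is at (390,490), the tray at (125,292) and the block at (640,290). I still need the anvil disc and the tray.

```bash
python3 - <<'E'
from m import *
s,d=pickle.load(open("pics/w2.pkl","rb"));T=pose(d,s);P=cloud(d,T);ok=d["z_map"]>.1
seg(P,ok,"tray",(.533,-.329),.08,.004,.025,100)
seg(P,ok,"felt",(.533,-.329),.08,.004,.0095,100);seg(P,ok,"coltop",(.606,-.086),.03,.17,.2,10)
g=cv2.cvtColor(d["pixels"],cv2.COLOR_RGB2GRAY)
m=ok&(abs(P[...,2]-.05)<.004)&(g>75)&(abs(P[...,0]-.505)<.045)&(abs(P[...,1]+.087)<.045)
nb,l,st,_=cv2.connectedComponentsWithStats(m.astype(np.uint8))
for i in range(1,nb):
    if st[i,4]>30:
        q=P[l==i];print("anvil",st[i,4],cv2.minEnclosingCircle((q[:,:2]*1000).astype(np.float32)),q.min(0),q.max(0))
# foot of column
m=ok&(P[...,2]>.06)&(P[...,2]<.185)&(abs(P[...,0]-.606)<.035)&(abs(P[...,1]+.087)<.03)
q=P[m];print("col",len(q),q[:,:2].min(0),q[:,:2].max(0))
print(go(s,[.504,-.0867,.32],165.4),np.median(g[ok&(abs(P[...,2]-.05)<.003)&(abs(P[...,0]-.56)<.02)&(abs(P[...,1]+.087)<.04)]))
E
```

```text
tray 8995 rect [ 535.1 -330.2] [137.8 137.1] 89.6 circ [ 534.6 -330. ] 96.0 z 0.007
felt 167 rect [ 531.9 -262.6] [135.2  23.5] 9.4 circ [ 533.8 -274.2] 67.6 z 0.007
felt 7844 rect [ 535.8 -332.4] [131.3 132.1] 89.6 circ [ 536.4 -332.9] 91.9 z 0.0069
coltop 542 rect [609.6 -88.9] [21.3 23.6] 88.8 circ [609.6 -88.1] 11.9 z 0.1869
anvil 762 ((512.9744873046875, -86.20759582519531), 37.52385330200195) [ 0.47556959 -0.1212595   0.0478981 ] [ 0.54964615 -0.05046624  0.05379725]
col 1071 [ 0.58794314 -0.10956696] [ 0.62877234 -0.06736194]
(array([-0.0281, -0.004 , -0.0004]), array([ 0.0007, -0.0003,  0.2575])) 53.0
```

Emit:
arm_command --targets '[[[-0.028, -0.004, 0, 0, 0, 0], [0, 0, 0.03, 0, 0, 0.129], [0, 0, 0.03, 0, 0, 0.129], [0, 0, 0.04, 0, 0, 0], [0, 0, 0.04, 0, 0, 0], [0, 0, 0.02, 0, 0, 0], [0, 0, 0, 0, 0, 0]]]'

```text
clock: 3.88
position: [0.5029, -0.0871, 0.1584]
ee_rot: [-0.4, -3.113, -0.0]
force: [0.0, -0.6, -0.0]
width: 1.003
gripper_force: 0.0
```

```bash
python3 - <<'E'
from m import *
from cell import arm
s=arm.observe();d=arm.get_image("wrist");P=cloud(d,pose(d,s));ok=d["z_map"]>.05
print(s["clock"],s["position"]);seg(P,ok,"coup",(.502,-.085),.05,.09,.11)
print(go(s,[.504,-.0867,.08],165.4))
E
```

```text
3.875 [ 0.50287027 -0.08709527  0.1584181 ]
coup 4598 rect [503.9 -86.8] [46.2 52.8] 76.2 circ [503.9 -86.8] 26.4 z 0.1003
(array([-0.0013,  0.0007,  0.0784]), array([-0.0003, -0.0033, -0.0009]))
```

Emit:
arm_command --targets '[[[-0.001, 0, 0.035, 0, 0, -0.014], [0, 0, 0.033, 0, 0, 0], [0, 0, 0.01, 0, 0, 0], [0, 0, 0, 0, 0, 0]]]'

```text
clock: 4.42
position: [0.5052, -0.0888, 0.0824]
ee_rot: [0.382, 3.118, 0.0]
force: [0.0, -0.3, 0.1]
width: 1.0
gripper_force: 0.0
```

Emit:
arm_command --targets '[[[0, 0, 0, 0, 0, 0], [0, 0, 0, 0, 0, 0], [0, 0, 0, 0, 0, 0], [0, 0, 0, 0, 0, 0], [0, 0, 0, 0, 0, 0], [0, 0, 0, 0, 0, 0]]]' --jaw 0.0 --newtons 40

```text
clock: 5.18
position: [0.5049, -0.0886, 0.0818]
ee_rot: [0.382, 3.118, 0.001]
force: [0.6, 1.6, 2.6]
width: 0.498
gripper_force: 40.0
```

Emit:
arm_command --targets '[[[0, 0, -0.01, 0, 0, 0], [0, 0, -0.03, 0, 0, 0], [0, 0, -0.03, 0, 0, 0], [-0.014, -0.0365, -0.02, 0, 0, 0], [-0.014, -0.0365, 0, 0, 0, 0], [-0.014, -0.0365, 0, 0, 0, 0], [-0.014, -0.0365, 0, 0, 0, 0], [-0.014, -0.0365, 0, 0, 0, 0], [-0.014, -0.035, 0.02, 0, 0, 0], [-0.0035, -0.01, 0.02, 0, 0, 0]]]'

```text
clock: 6.42
position: [0.5335, -0.3342, 0.1313]
ee_rot: [-0.388, -3.117, 0.003]
force: [-0.3, 0.2, -6.1]
width: 0.501
gripper_force: 40.0
```

Emit:
arm_command --targets '[[[0, 0, 0.03, 0, 0, 0], [0, 0, 0, 0, 0, 0]]]'

```text
clock: 6.68
position: [0.5327, -0.329, 0.0991]
ee_rot: [-0.381, -3.112, -0.004]
force: [-0.2, 0.6, -4.6]
width: 0.502
gripper_force: 40.0
```

```bash
python3 - <<'E'
from m import *
from cell import arm
s=arm.observe();d=arm.get_image("wrist");P=cloud(d,pose(d,s));ok=d["z_map"]>.05
print(s["clock"],s["position"],s["width"],s["gripper_force"]);seg(P,ok,"tray",(.535,-.331),.09,.004,.025,100);seg(P,ok,"coup",s["position"][:2],.05,s["position"][2]+.01,s["position"][2]+.03,100)
cv2.imwrite("pics/w3.png",d["pixels"][:,:,::-1])
print(go(s,[.535,-.331,.0395],166))
E
```

```text
6.675 [ 0.53267575 -0.32902846  0.09914831] 0.5023021567613828 39.999046325683594
tray 21679 rect [ 523.8 -330. ] [137.1 114.2] 89.4 circ [ 522.9 -330. ] 88.0 z 0.007
coup 5699 rect [ 516.2 -325. ] [73.  22.8] 76.2 circ [ 522.2 -326.4] 36.5 z 0.1175
coup 2595 rect [ 545.  -332.2] [51.2 24.5] 76.2 circ [ 538.6 -330.8] 25.9 z 0.1176
(array([-0.0031, -0.0015,  0.0596]), array([ 0.0018, -0.0062,  0.0007]))
```

View pics/w3.png

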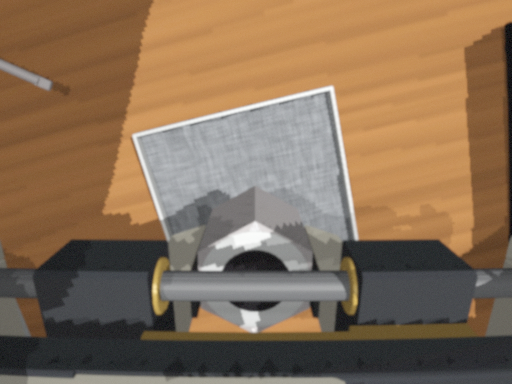

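The wrist crop shows the coupling held level between the pads at (255,275), inside the tray. I'll lower it in small steps.

Emit:
arm_command --targets '[[[-0.003, -0.0015, 0.02, 0, 0, 0], [0, 0, 0.02, 0, 0, 0], [0, 0, 0.01, 0, 0, 0], [0, 0, 0.003, 0, 0, 0], [0, 0, 0, 0, 0, 0], [0, 0, 0, 0, 0, 0]]]'

```text
clock: 7.48
position: [0.5376, -0.3334, 0.0493]
ee_rot: [0.382, 3.117, -0.001]
force: [0.3, -0.4, -5.4]
width: 0.497
gripper_force: 40.0
```

Emit:
arm_command --targets '[[[0, 0, 0.0015, 0, 0, 0], [0, 0, 0.0015, 0, 0, 0], [0, 0, 0.0015, 0, 0, 0], [0, 0, 0, 0, 0, 0]]]'

```text
clock: 7.98
position: [0.5371, -0.333, 0.0441]
ee_rot: [-0.382, -3.118, -0.0]
force: [0.6, 0.6, -5.1]
width: 0.503
gripper_force: 40.0
```

Emit:
arm_command --targets '[[[0, 0, 0.0015, 0, 0, 0], [0, 0, 0.0015, 0, 0, 0], [0, 0, 0.001, 0, 0, 0], [0, 0, 0, 0, 0, 0]]]'

```text
clock: 8.48
position: [0.5372, -0.333, 0.0401]
ee_rot: [-0.382, -3.118, -0.0]
force: [-0.1, 0.0, -4.0]
width: 0.5
gripper_force: 40.0
```

Emit:
arm_command --targets '[[[0, 0, 0.001, 0, 0, 0], [0, 0, 0, 0, 0, 0]]]'

```text
clock: 8.72
position: [0.5372, -0.3331, 0.0391]
ee_rot: [-0.382, -3.118, -0.0]
force: [0.0, 0.2, -6.4]
width: 0.497
gripper_force: 40.0
```

Emit:
arm_command --targets '[[[0, 0, 0.001, 0, 0, 0], [0, 0, 0, 0, 0, 0]]]'

```text
clock: 8.98
position: [0.5373, -0.3331, 0.0389]
ee_rot: [0.382, 3.118, 0.0]
force: [-2.7, 1.7, 5.5]
width: 0.499
gripper_force: 40.0
```

Emit:
arm_command --targets '[[[0, 0, 0, 0, 0, 0], [0, 0, 0, 0, 0, 0], [0, 0, 0, 0, 0, 0], [0, 0, 0, 0, 0, 0], [0, 0, -0.02, 0, 0, 0], [0, 0, -0.04, 0, 0, 0], [0, 0, -0.04, 0, 0, 0], [0, 0, -0.04, 0, 0, 0], [0, 0, -0.04, 0, 0, 0]]]' --jaw 0.062

```text
clock: 10.1
position: [0.5371, -0.3333, 0.2212]
ee_rot: [0.383, 3.117, -0.001]
force: [0.2, -0.3, -0.3]
width: 0.676
gripper_force: 0.0
```

Emit:
arm_command --targets '[[[0.006, 0.02, 0, 0, 0, 0.065], [0.009, 0.0385, 0, 0, 0, 0], [0.009, 0.0385, 0, 0, 0, 0], [0.009, 0.0385, 0, 0, 0, 0], [0.009, 0.0385, 0, 0, 0, 0], [0.009, 0.0385, 0, 0, 0, 0], [0.009, 0.0385, 0, 0, 0, 0], [0.009, 0.0385, 0, 0, 0, 0], [0.009, 0.0385, 0, 0, 0, 0], [0.009, 0.0385, 0, 0, 0, 0]]]' --jaw 0.07

```text
clock: 11.35
position: [0.5646, 0.0435, 0.2198]
ee_rot: [0.484, 3.103, 0.001]
force: [-0.4, -0.2, -0.1]
width: 0.763
gripper_force: 0.0
```

```bash
python3 - <<'E'
from m import *
from cell import arm
s=arm.observe();d=arm.get_image("wrist");P=cloud(d,pose(d,s));ok=d["z_map"]>.05
print(s["clock"],s["position"],s["width"]);seg(P,ok,"bl",(.514,.106),.05,.084,.097,100);seg(P,ok,"an",(.511,-.086),.05,.045,.055,100)
print(go(s,[.514,.1063,.2],162.3))
E
```

```text
11.35 [0.56455133 0.04351722 0.21975543] 0.7631598927652374
bl 2997 rect [514.3 106.3] [40.5 55.5] 72.3 circ [514.5 106. ] 33.6 z 0.0919
an 10702 rect [511. -86.] [100. 100.] 90.0 circ [510.9 -86.5] 70.1 z 0.0501
(array([0.0673, 0.0444, 0.0197]), array([ 0.0008,  0.0014, -0.0004]))
```

Emit:
arm_command --targets '[[[0.034, 0.022, 0, 0, 0, 0], [0.033, 0.0225, 0, 0, 0, 0], [0, 0, 0.035, 0, 0, 0], [0, 0, 0.035, 0, 0, 0], [0, 0, 0.01, 0, 0, 0], [0, 0, 0, 0, 0, 0], [0, 0, 0, 0, 0, 0]]]'

```text
clock: 12.28
position: [0.5151, 0.1052, 0.1397]
ee_rot: [0.484, 3.102, 0.002]
force: [0.0, -0.2, -0.4]
width: 0.761
gripper_force: 0.0
```

```bash
python3 - <<'E'
from m import *
from cell import arm
s=arm.observe();d=arm.get_image("wrist");P=cloud(d,pose(d,s));ok=d["z_map"]>.05
print(s["clock"],s["position"],s["width"]);seg(P,ok,"bl",(.514,.106),.05,.084,.097,100)
print(go(s,[.5143,.1063,.075],162.3))
E
```

```text
12.275 [0.51508351 0.10523805 0.13965389] 0.7614859111792376
bl 4517 rect [514.1 106.2] [40.2 56.2] 72.4 circ [514.3 106.3] 33.9 z 0.092
(array([0.0012, 0.0007, 0.0647]), array([ 0.0013,  0.0017, -0.0004]))
```

Emit:
arm_command --targets '[[[0.001, 0.0007, 0.03, 0, 0, 0], [0, 0, 0.025, 0, 0, 0], [0, 0, 0.01, 0, 0, 0], [0, 0, 0, 0, 0, 0], [0, 0, 0, 0, 0, 0]]]'

```text
clock: 12.95
position: [0.5141, 0.1063, 0.0742]
ee_rot: [0.483, 3.103, 0.001]
force: [0.8, 0.3, -0.4]
width: 0.763
gripper_force: 0.0
```

Emit:
arm_command --targets '[[[0, 0, 0, 0, 0, 0], [0, 0, 0, 0, 0, 0], [0, 0, 0, 0, 0, 0], [0, 0, 0, 0, 0, 0], [0, 0, 0, 0, 0, 0]]]' --jaw 0.0 --newtons 40

```text
clock: 13.58
position: [0.5134, 0.1063, 0.0734]
ee_rot: [0.483, 3.104, 0.0]
force: [-0.9, 1.2, 2.3]
width: 0.439
gripper_force: 40.0
```

Emit:
arm_command --targets '[[[0, 0, -0.01, 0, 0, 0], [0, 0, -0.03, 0, 0, 0], [0, 0, -0.03, 0, 0, 0], [-0.011, -0.035, 0, 0, 0, 0], [-0.011, -0.037, 0, 0, 0, 0], [-0.011, -0.037, 0, 0, 0, 0], [-0.011, -0.037, 0, 0, 0, 0], [-0.011, -0.037, 0, 0, 0, 0], [0, 0, 0, 0, 0, 0], [0, 0, 0, 0, 0, 0]]]'

```text
clock: 14.82
position: [0.5097, -0.0845, 0.1432]
ee_rot: [-0.484, -3.103, -0.001]
force: [-0.2, 0.7, -4.9]
width: 0.434
gripper_force: 40.0
```

```bash
python3 - <<'E'
from m import *
from cell import arm
s=arm.observe();d=arm.get_image("wrist");T=pose(d,s);P=cloud(d,T);ok=d["z_map"]>.05
cv2.imwrite("pics/w4.png",d["pixels"][:,:,::-1])
g=cv2.cvtColor(d["pixels"],cv2.COLOR_RGB2GRAY)
print(s["clock"],s["position"],s["ee_rot"],s["width"]);p=s["position"]
seg(P,ok,"bl",p[:2],.05,p[2]+.01,p[2]+.024,100);seg(P,ok,"spig",p[:2],.05,p[2]+.025,p[2]+.034,100);seg(P,ok,"granite",(.545,-.087),.15,.044,.056,100)
m=ok&(abs(P[...,2]-.05)<.003)&(g>75);seg(P,m,"anvil",(.511,-.086),.05,.045,.055)
print(go(s,[.511,-.086,.075],162.3))
E
```

```text
14.825 [ 0.50968505 -0.08451352  0.14317281] [-4.83836518e-01 -3.10317815e+00 -5.68376697e-04] 0.43406311070388337
bl 4802 rect [493.4 -79.6] [63.8 21.6] 72.3 circ [500.  -81.7] 31.9 z 0.1616
bl 2874 rect [523.7 -89.3] [40.5 19.1] 72.1 circ [523.5 -89.2] 22.1 z 0.1618
spig 1494 rect [492.8 -79. ] [23.6 11.8] 69.8 circ [498.3 -81. ] 11.8 z 0.1736
spig 216 rect [ 508.1 -106.3] [ 2.7 13.2] 72.6 circ [ 507.8 -107.4] 6.6 z 0.1706
spig 213 rect [520.7 -65.9] [ 2.7 13.3] 72.3 circ [521. -65.] 6.7 z 0.1707
granite 13353 rect [507.5 -86.4] [112.6 104.3] 88.8 circ [508.  -85.9] 75.4 z 0.05
granite 267 rect [518.9  60.8] [34.8  4.3] 0.1 circ [518.9  62.9] 17.4 z 0.0492
anvil 2875 rect [500.7 -79.5] [73.3 45.1] 66.9 circ [512.6 -84. ] 37.5 z 0.0505
anvil 46 rect [548.6 -46.3] [26.7  3.5] 44.0 circ [548.1 -45.8] 13.4 z 0.0502
(array([-0.0018, -0.001 ,  0.0682]), array([ 0.0002, -0.001 , -0.0004]))
```

View pics/w4.png

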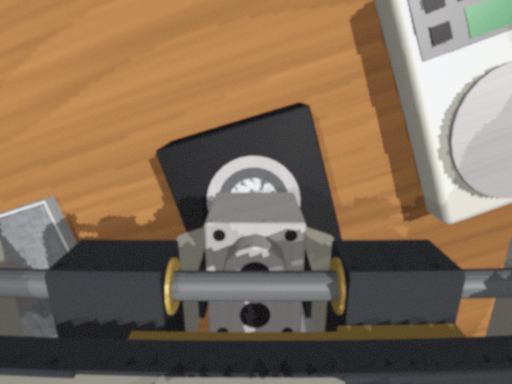

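The block is held level. The anvil's near arc shows around (254,185), so I'll fit its circle at r = 34 mm.

```bash
python3 - <<'E'
from m import *
from cell import arm
from scipy.optimize import least_squares
s=arm.observe();im=cv2.imread("pics/w4.png");d=arm.get_image("wrist");T=pose(d,s);g=cv2.cvtColor(d["pixels"],cv2.COLOR_RGB2GRAY)
# outer arc: walk in from the granite along rays from (254,200)
pts=[]
for a in np.radians(np.arange(185,356,3)):
    r=np.arange(75,20,-.5);u=254+r*np.cos(a);v=200+r*np.sin(a)
    p=cv2.remap(g,u.astype(np.float32)[None],v.astype(np.float32)[None],1)[0].astype(int)
    i=np.where(p>110)[0]
    i=i[(i>0)]
    k=[j for j in i if p[max(0,j-8):j].min()<70]
    if k and v[k[0]]<195: pts.append((u[k[0]],v[k[0]]))
q=onplane(d,T,pts,.05)[:,:2]
f=least_squares(lambda x:np.hypot(q[:,0]-x[0],q[:,1]-x[1])-x[2],[.511,-.086,.034],loss="soft_l1",f_scale=.0005)
h=least_squares(lambda x:np.hypot(q[:,0]-x[0],q[:,1]-x[1])-.034,[.511,-.086],loss="soft_l1",f_scale=.0005)
print(len(pts),f.x,h.x,np.round(h.fun[::4],4))
print(go(s,[h.x[0]-.0008,h.x[1],.075],162.3))
E
```

```text
56 [ 0.51156417 -0.08628497  0.03443997] [ 0.51105131 -0.08610207] [ 0.0004  0.0001 -0.      0.      0.0001 -0.0001 -0.0001 -0.0002  0.
  0.0001  0.     -0.      0.0003  0.0003]
(array([-0.0011, -0.002 ,  0.0681]), array([ 0.0004, -0.0009,  0.0009]))
```

Emit:
arm_command --targets '[[[-0.001, -0.002, 0.02, 0, 0, 0], [0, 0, 0.02, 0, 0, 0], [0, 0, 0.017, 0, 0, 0], [0, 0, 0.005, 0, 0, 0], [0, 0, 0, 0, 0, 0], [0, 0, 0, 0, 0, 0]]]'

```text
clock: 15.68
position: [0.511, -0.0869, 0.0819]
ee_rot: [0.482, 3.103, 0.0]
force: [-0.4, 0.1, -5.6]
width: 0.431
gripper_force: 40.0
```

Emit:
arm_command --targets '[[[0.001, 0.0006, 0.002, 0, 0, 0], [0, 0, 0.002, 0, 0, 0], [0, 0, 0.0015, 0, 0, 0], [0, 0, 0.0015, 0, 0, 0], [0, 0, 0, 0, 0, 0]]]'

```text
clock: 16.3
position: [0.5096, -0.0862, 0.0741]
ee_rot: [-0.483, -3.104, -0.0]
force: [0.3, -0.7, -4.9]
width: 0.436
gripper_force: 40.0
```

Emit:
arm_command --targets '[[[0, 0, 0.001, 0, 0, 0], [0, 0, 0, 0, 0, 0]]]'

```text
clock: 16.55
position: [0.5098, -0.0862, 0.0734]
ee_rot: [0.483, 3.104, 0.0]
force: [-0.2, 1.0, -2.6]
width: 0.433
gripper_force: 40.0
```

Emit:
arm_command --targets '[[[0, 0, 0.0007, 0, 0, 0], [0, 0, 0, 0, 0, 0]]]'

```text
clock: 16.8
position: [0.5098, -0.0862, 0.0734]
ee_rot: [0.483, 3.104, 0.001]
force: [-3.6, 1.2, 9.6]
width: 0.434
gripper_force: 40.0
```

Emit:
arm_command --targets '[[[0, 0, 0, 0, 0, 0], [0, 0, 0, 0, 0, 0], [0, 0, 0, 0, 0, 0], [0, 0, 0, 0, 0, 0], [0, 0, -0.02, 0, 0, 0], [0, 0, -0.04, 0, 0, 0], [0, 0, -0.04, 0, 0, 0], [0, 0, -0.045, 0, 0, 0], [0, 0, 0, 0, 0, 0]]]' --jaw 0.06

```text
clock: 17.92
position: [0.5116, -0.0866, 0.2206]
ee_rot: [0.482, 3.098, 0.002]
force: [-0.9, 0.6, -0.4]
width: 0.656
gripper_force: 0.0
```

```bash
python3 - <<'E'
from m import *
from cell import arm
s=arm.observe();d=arm.get_image("wrist");P=cloud(d,pose(d,s));ok=d["z_map"]>.05
print(s["clock"],s["position"]);seg(P,ok,"bl",(.511,-.086),.05,.084,.097,100);seg(P,ok,"spig",(.511,-.086),.05,.098,.11,100)
print(go(s,[.5405,.325,.22],162.3))
E
```

```text
17.925 [ 0.51161485 -0.08656103  0.22058805]
bl 2441 rect [510.2 -86.5] [40.  55.5] 72.2 circ [510.4 -86.8] 33.6 z 0.092
spig 716 rect [498.8 -83. ] [22.9 23.2] 86.8 circ [499.1 -83. ] 11.9 z 0.1041
(array([0.0976, 0.4009, 0.0008]), array([0.002 , 0.0058, 0.    ]))
```

Emit:
arm_command --targets '[[[0.009, 0.037, 0, 0, 0, 0], [0.009, 0.037, 0, 0, 0, 0], [0.009, 0.037, 0, 0, 0, 0], [0.009, 0.037, 0, 0, 0, 0], [0.009, 0.037, 0, 0, 0, 0], [0.009, 0.037, 0, 0, 0, 0], [0.009, 0.037, 0, 0, 0, 0], [0.009, 0.037, 0, 0, 0, 0], [0.009, 0.037, 0, 0, 0, 0], [0.009, 0.037, 0, 0, 0, 0]]]' --jaw 0.07

```text
clock: 19.23
position: [0.5357, 0.2946, 0.2156]
ee_rot: [-0.483, -3.102, 0.003]
force: [0.5, 0.7, 0.8]
width: 0.762
gripper_force: 0.0
```

Emit:
arm_command --targets '[[[0.0075, 0.031, 0.02, 0, 0, 0], [0, 0, 0.02, 0, 0, 0], [0, 0, 0, 0, 0, 0], [0, 0, 0, 0, 0, 0]]]'

```text
clock: 19.73
position: [0.5389, 0.3248, 0.1774]
ee_rot: [-0.485, -3.104, 0.001]
force: [-0.1, 0.4, 0.7]
width: 0.763
gripper_force: 0.0
```

```bash
python3 - <<'E'
from m import *
from cell import arm
s=arm.observe();d=arm.get_image("wrist");P=cloud(d,pose(d,s));ok=d["z_map"]>.05
print(s["clock"],s["position"],s["joints"]);seg(P,ok,"hub",(.5405,.325),.04,.11,.124,100);seg(P,ok,"fl",(.5405,.325),.05,.064,.075,100);seg(P,ok,"demag",(.54,.318),.09,.055,.064,100)
print(go(s,[.5405,.325,.095],162.3))
E
```

```text
19.725 [0.53885951 0.32477123 0.17741497] [-0.86435826  0.51380771  0.35187526  1.66558608 -0.20246764  0.99890446
  0.81681526]
hub 2708 rect [540.3 325.5] [37.3 37.2] 67.3 circ [540.5 325.4] 19.0 z 0.1181
fl 2598 rect [535.3 326.9] [65.2 55. ] 72.4 circ [540.6 325.3] 33.0 z 0.069
demag 11905 rect [540.7 318. ] [120.2 100.7] 2.2 circ [539.1 318.5] 76.2 z 0.06
(array([-0.0015,  0.0008,  0.0824]), array([-0.0007, -0.0002, -0.0009]))
```

Emit:
arm_command --targets '[[[-0.0015, 0.001, 0.035, 0, 0, 0], [0, 0, 0.03, 0, 0, 0], [0, 0, 0.014, 0, 0, 0], [0, 0, 0, 0, 0, 0], [0, 0, 0, 0, 0, 0]]]'

```text
clock: 20.4
position: [0.5413, 0.3263, 0.0999]
ee_rot: [0.483, 3.103, 0.002]
force: [0.0, 0.1, -0.1]
width: 0.76
gripper_force: 0.0
```

Emit:
arm_command --targets '[[[0, 0, 0, 0, 0, 0], [0, 0, 0, 0, 0, 0], [0, 0, 0, 0, 0, 0], [0, 0, 0, 0, 0, 0], [0, 0, 0, 0, 0, 0]]]' --jaw 0.0 --newtons 45

```text
clock: 21.02
position: [0.5405, 0.326, 0.0987]
ee_rot: [0.483, 3.104, 0.0]
force: [-0.4, 0.4, 0.9]
width: 0.411
gripper_force: 45.0
```

Emit:
arm_command --targets '[[[0, 0, -0.01, 0, 0, 0], [0, 0, -0.03, 0, 0, 0], [0, 0, -0.02, 0, 0, 0], [-0.0077, -0.0355, 0, 0, 0, 0], [-0.0077, -0.0355, 0, 0, 0, 0], [-0.0077, -0.0355, 0, 0, 0, 0], [-0.0077, -0.0355, 0, 0, 0, 0], [-0.0077, -0.0355, 0, 0, 0, 0], [-0.0077, -0.0355, 0, 0, 0, 0], [0, 0, 0, 0, 0, 0]]]'

```text
clock: 22.28
position: [0.5191, 0.1051, 0.1588]
ee_rot: [-0.491, -3.102, 0.003]
force: [0.2, 0.6, -4.7]
width: 0.408
gripper_force: 45.0
```

Emit:
arm_command --targets '[[[0, 0, 0, 0, 0, 0], [0, 0, 0, 0, 0, 0]]]'

```text
clock: 22.52
position: [0.5197, 0.1102, 0.1585]
ee_rot: [-0.481, -3.104, -0.001]
force: [-0.2, 0.9, -6.5]
width: 0.406
gripper_force: 45.0
```

```bash
python3 - <<'E'
from m import *
from cell import arm
s=arm.observe();d=arm.get_image("wrist");P=cloud(d,pose(d,s));ok=d["z_map"]>.05;p=s["position"]
cv2.imwrite("pics/w5.png",d["pixels"][:,:,::-1])
print(s["clock"],p);seg(P,ok,"pan",(.52,.109),.055,.0455,.056,100);seg(P,ok,"case",(.487,.108),.12,.034,.0455,100)
seg(P,ok,"hubtop",p[:2],.03,p[2]+.012,p[2]+.026,100)
print(go(s,[.5199,.1092,.0887],162.3))
E
```

```text
22.525 [0.51967958 0.11020427 0.15852414]
pan 6027 rect [505.1 113.8] [99.3 68.6] 73.9 circ [519.4 109.7] 50.0 z 0.05
case 21497 rect [487.1 107.7] [184.  122.3] 2.9 circ [487.7 108.2] 107.5 z 0.0404
hubtop 3032 rect [508.4 112.7] [58.3 14.9] 71.6 circ [509.7 112.3] 29.2 z 0.1776
hubtop 1326 rect [531.9 106. ] [33.6 12.6] 70.4 circ [526.8 107.8] 16.8 z 0.1779
(array([-0.0005, -0.0009,  0.0698]), array([ 0.0004, -0.0002,  0.0017]))
```

View pics/w5.png

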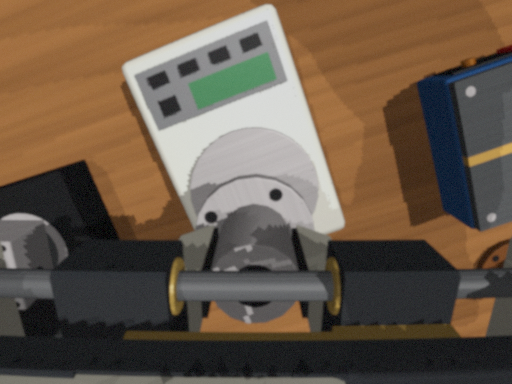

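The hub is held upright over the pan, whose circle is centred at about (0.5197, 0.1094).

Emit:
arm_command --targets '[[[0, -0.0008, 0.02, 0, 0, 0], [0, 0, 0.02, 0, 0, 0], [0, 0, 0.018, 0, 0, 0], [0, 0, 0.004, 0, 0, 0], [0, 0, 0.002, 0, 0, 0], [0, 0, 0, 0, 0, 0], [0, 0, 0, 0, 0, 0]]]'

```text
clock: 23.45
position: [0.5198, 0.1084, 0.0951]
ee_rot: [0.483, 3.103, 0.001]
force: [-0.8, -0.4, -6.1]
width: 0.406
gripper_force: 45.0
```

Emit:
arm_command --targets '[[[0.0003, 0.001, 0.002, 0, 0, 0], [0, 0, 0.0015, 0, 0, 0], [0, 0, 0.0015, 0, 0, 0], [0, 0, 0, 0, 0, 0]]]'

```text
clock: 23.95
position: [0.5194, 0.1093, 0.0893]
ee_rot: [-0.483, -3.104, 0.0]
force: [-0.6, 0.1, -5.3]
width: 0.408
gripper_force: 45.0
```

Emit:
arm_command --targets '[[[0, 0, 0.001, 0, 0, 0], [0, 0, 0, 0, 0, 0]]]'

```text
clock: 24.2
position: [0.5196, 0.1093, 0.0886]
ee_rot: [0.483, 3.104, 0.0]
force: [-0.7, -0.7, -3.6]
width: 0.408
gripper_force: 45.0
```

Emit:
arm_command --targets '[[[0, 0, 0.0007, 0, 0, 0], [0, 0, 0, 0, 0, 0]]]'

```text
clock: 24.45
position: [0.5196, 0.1093, 0.0886]
ee_rot: [0.483, 3.104, 0.001]
force: [-3.0, -0.1, 7.2]
width: 0.407
gripper_force: 45.0
```

Emit:
arm_command --targets '[[[0, 0, 0, 0, 0, 0], [0, 0, 0, 0, 0, 0], [0, 0, 0, 0, 0, 0], [0, 0, 0, 0, 0, 0], [0, 0, -0.02, 0, 0, 0], [0, 0, -0.04, 0, 0, 0], [0, 0, -0.04, 0, 0, 0], [0, 0, -0.045, 0, 0, 0], [0, 0, 0, 0, 0, 0]]]' --jaw 0.058

```text
clock: 25.58
position: [0.5215, 0.1096, 0.2361]
ee_rot: [0.483, 3.099, 0.005]
force: [0.3, 0.7, -0.4]
width: 0.632
gripper_force: 0.0
```

```bash
python3 - <<'E'
from m import *
from cell import arm
s=arm.observe();d=arm.get_image("wrist");P=cloud(d,pose(d,s));ok=d["z_map"]>.05
print(s["clock"],s["position"]);seg(P,ok,"hub",(.52,.109),.04,.1,.115,100);seg(P,ok,"fl",(.52,.109),.05,.054,.064,100);seg(P,ok,"demag",(.54,.318),.09,.055,.064,100);seg(P,ok,"pan",(.52,.109),.055,.0455,.054,100)
print(go(s,[.5372,-.3325,.2355],162.3))
E
```

```text
25.575 [0.52145383 0.10964996 0.23611731]
hub 1612 rect [519.6 109.3] [36.4 37.2] 71.7 circ [519.7 109.1] 18.9 z 0.1081
fl 1712 rect [516.6 110.1] [65.2 59.1] 70.2 circ [519.7 109.1] 32.9 z 0.059
demag 12014 rect [540.4 317.9] [121.  100.9] 1.7 circ [540.5 318.1] 77.7 z 0.06
pan 4082 rect [519.6 109.4] [99.  99.1] 48.3 circ [519.9 109.2] 50.0 z 0.05
(array([-1.494e-01, -4.164e-01, -3.000e-04]), array([ 0.004,  0.005, -0.   ]))
```

Emit:
arm_command --targets '[[[-0.0126, -0.0346, 0, 0, 0, 0], [-0.0126, -0.0346, 0, 0, 0, 0], [-0.0126, -0.0346, 0, 0, 0, 0], [-0.0126, -0.0346, 0, 0, 0, 0], [-0.0126, -0.0346, 0, 0, 0, 0], [-0.0126, -0.0346, 0, 0, 0, 0], [-0.0126, -0.0346, 0, 0, 0, 0], [-0.0126, -0.0346, 0, 0, 0, 0], [-0.0126, -0.0346, 0, 0, 0, 0], [-0.0126, -0.0346, 0, 0, 0, 0]]]' --jaw 0.07

```text
clock: 26.88
position: [0.5337, -0.2594, 0.2312]
ee_rot: [-0.483, -3.102, -0.001]
force: [0.7, 0.1, 0.1]
width: 0.763
gripper_force: 0.0
```

Emit:
arm_command --targets '[[[-0.0126, -0.0346, 0, 0, 0, 0], [-0.0126, -0.0346, 0, 0, 0, 0], [0, 0, 0.04, 0, 0, -0.065], [0, 0, 0.04, 0, 0, 0], [0, 0, 0, 0, 0, 0], [0, 0, 0, 0, 0, 0]]]'

```text
clock: 27.62
position: [0.5375, -0.3325, 0.1534]
ee_rot: [0.382, 3.118, -0.001]
force: [-0.9, -0.8, 0.7]
width: 0.767
gripper_force: 0.0
```

```bash
python3 - <<'E'
from m import *
from cell import arm
s=arm.observe();d=arm.get_image("wrist");P=cloud(d,pose(d,s));ok=d["z_map"]>.05
print(s["clock"],s["position"]);seg(P,ok,"coup",(.537,-.333),.05,.045,.07,100)
print(go(s,[.5372,-.3331,.039],166))
E
```

```text
27.625 [ 0.53752418 -0.33247335  0.1534463 ]
coup 3421 rect [ 536. -333.] [46.  52.7] 76.2 circ [ 536. -333.] 26.4 z 0.0573
(array([ 0.0002, -0.0006,  0.1144]), array([-0.0003,  0.0001,  0.0003]))
```

Hub to pan centre is within 0.3 mm. Now I'll pick up the coupling.

Emit:
arm_command --targets '[[[0.0013, -0.0003, 0.035, 0, 0, 0], [0, 0, 0.035, 0, 0, 0], [0, 0, 0.03, 0, 0, 0], [0, 0, 0.0135, 0, 0, 0], [0, 0, 0, 0, 0, 0], [0, 0, 0, 0, 0, 0]]]'

```text
clock: 28.42
position: [0.5369, -0.3328, 0.0409]
ee_rot: [0.382, 3.116, -0.001]
force: [0.1, -0.7, 0.1]
width: 0.763
gripper_force: 0.0
```

Emit:
arm_command --targets '[[[0, 0, 0, 0, 0, 0], [0, 0, 0, 0, 0, 0], [0, 0, 0, 0, 0, 0], [0, 0, 0, 0, 0, 0], [0, 0, 0, 0, 0, 0]]]' --jaw 0.0 --newtons 40

```text
clock: 29.05
position: [0.5362, -0.3323, 0.0397]
ee_rot: [0.382, 3.118, -0.0]
force: [-0.6, 0.2, 5.3]
width: 0.497
gripper_force: 40.0
```

Emit:
arm_command --targets '[[[0, 0, -0.01, 0, 0, 0], [0, 0, -0.03, 0, 0, 0], [0, 0, -0.04, 0, 0, 0], [0, 0, -0.04, 0, 0, 0], [0, 0, -0.04, 0, 0, 0], [0, 0, -0.04, 0, 0, 0], [0, 0, 0, 0, 0, 0]]]'

```text
clock: 29.92
position: [0.5369, -0.3331, 0.2422]
ee_rot: [0.382, 3.114, -0.003]
force: [0.1, 0.1, -6.3]
width: 0.494
gripper_force: 40.0
```

```bash
python3 - <<'E'
from m import *
from cell import arm
s=arm.observe();print(s["clock"],s["position"],go(s,[.5405,.318,.24],166))
E
```

```text
29.925 [ 0.53693556 -0.33310336  0.24223325] (array([0.1539, 0.6327, 0.0008]), array([-0.0011,  0.0049,  0.0003]))
```

Emit:
arm_command --targets '[[[0.009, 0.0372, 0, 0, 0, 0], [0.009, 0.0372, 0, 0, 0, 0], [0.009, 0.0372, 0, 0, 0, 0], [0.009, 0.0372, 0, 0, 0, 0], [0.009, 0.0372, 0, 0, 0, 0], [0.009, 0.0372, 0, 0, 0, 0], [0.009, 0.0372, 0, 0, 0, 0], [0.009, 0.0372, 0, 0, 0, 0], [0.009, 0.0372, 0, 0, 0, 0], [0.009, 0.0372, 0, 0, 0, 0]]]'

```text
clock: 31.18
position: [0.537, 0.0518, 0.2375]
ee_rot: [-0.382, -3.115, 0.002]
force: [0.1, 1.3, -4.7]
width: 0.501
gripper_force: 40.0
```

Emit:
arm_command --targets '[[[0.009, 0.0372, 0, 0, 0, 0], [0.009, 0.0372, 0, 0, 0, 0], [0.009, 0.0372, 0, 0, 0, 0], [0.009, 0.0372, 0, 0, 0, 0], [0.009, 0.0372, 0, 0, 0, 0], [0.009, 0.0372, 0, 0, 0, 0], [0.009, 0.0372, 0.02, 0, 0, 0], [0, 0, 0.04, 0, 0, 0], [0, 0, 0, 0, 0, 0], [0, 0, 0, 0, 0, 0]]]'

```text
clock: 32.42
position: [0.5405, 0.3175, 0.1796]
ee_rot: [-0.384, -3.118, 0.001]
force: [0.5, 1.1, -5.2]
width: 0.499
gripper_force: 40.0
```

```bash
python3 - <<'E'
from m import *
from cell import arm
s=arm.observe();d=arm.get_image("wrist");P=cloud(d,pose(d,s));ok=d["z_map"]>.05;p=s["position"]
cv2.imwrite("pics/w6.png",d["pixels"][:,:,::-1])
print(s["clock"],p,s["width"]);seg(P,ok,"demag",(.54,.318),.09,.055,.064,100)
print(go(s,[.5404,.318,.0927],166))
E
```

```text
32.425 [0.54052016 0.31748965 0.1796019 ] 0.49887389131263643
demag 12359 rect [538.3 317.9] [115.3 100.8] 2.2 circ [538.1 318.9] 75.6 z 0.06
(array([0.0002, 0.0005, 0.0869]), array([-0.0009, -0.    , -0.0008]))
```

View pics/w6.png

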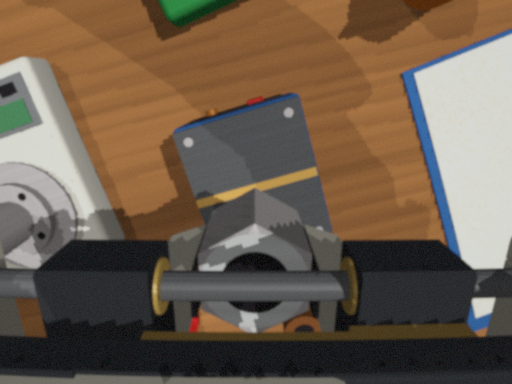

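The coupling is held upright over the plates, with the brass strip at (255,187) passing under it. I'll lower it.

Emit:
arm_command --targets '[[[0, 0.0005, 0.03, 0, 0, 0], [0, 0, 0.025, 0, 0, 0], [0, 0, 0.02, 0, 0, 0], [0, 0, 0.005, 0, 0, 0], [0, 0, 0.001, 0, 0, 0], [0, 0, 0, 0, 0, 0], [0, 0, 0, 0, 0, 0]]]'

```text
clock: 33.35
position: [0.5408, 0.3192, 0.0992]
ee_rot: [0.382, 3.117, 0.002]
force: [0.2, -0.1, -5.6]
width: 0.496
gripper_force: 40.0
```

Emit:
arm_command --targets '[[[0, -0.001, 0.002, 0, 0, 0], [0, 0, 0.0015, 0, 0, 0], [0, 0, 0.0015, 0, 0, 0], [0, 0, 0, 0, 0, 0]]]'

```text
clock: 33.85
position: [0.54, 0.3179, 0.0931]
ee_rot: [-0.382, -3.118, 0.0]
force: [0.1, 0.8, -5.4]
width: 0.499
gripper_force: 40.0
```

Emit:
arm_command --targets '[[[0, 0, 0.001, 0, 0, 0], [0, 0, 0, 0, 0, 0]]]'

```text
clock: 34.1
position: [0.5402, 0.318, 0.0927]
ee_rot: [0.382, 3.118, 0.0]
force: [-1.9, -0.4, 0.7]
width: 0.5
gripper_force: 40.0
```

Emit:
arm_command --targets '[[[0, 0, 0.0007, 0, 0, 0], [0, 0, 0, 0, 0, 0]]]'

```text
clock: 34.35
position: [0.5402, 0.318, 0.0927]
ee_rot: [0.382, 3.118, 0.001]
force: [-4.9, -2.3, 8.8]
width: 0.498
gripper_force: 40.0
```

Emit:
arm_command --targets '[[[0, 0, 0, 0, 0, 0], [0, 0, 0, 0, 0, 0], [0, 0, 0, 0, 0, 0], [0, 0, 0, 0, 0, 0], [0, 0, -0.02, 0, 0, 0], [0, 0, -0.04, 0, 0, 0], [0, 0, -0.04, 0, 0, 0], [0, 0, -0.045, 0, 0, 0], [0, 0, 0, 0, 0, 0], [0, 0, 0, 0, 0, 0]]]' --jaw 0.062

```text
clock: 35.6
position: [0.5398, 0.3179, 0.2362]
ee_rot: [-0.382, -3.118, 0.0]
force: [-0.3, -0.7, -0.2]
width: 0.676
gripper_force: 0.0
```

```bash
python3 - <<'E'
from m import *
from cell import arm
s=arm.observe();d=arm.get_image("wrist");P=cloud(d,pose(d,s));ok=d["z_map"]>.05
print(s["clock"],s["position"],s["dq"].round(3));seg(P,ok,"coup",(.54,.318),.05,.1,.118,100);seg(P,ok,"demag",(.54,.318),.09,.055,.064,100)
d=arm.get_image("top");cv2.imwrite("pics/top1.png",cv2.resize(d["pixels"][:,:,::-1],(800,600)))
E
```

```text
35.6 [0.5397678  0.31793729 0.23615709] [ 0.     0.018 -0.005  0.015  0.002  0.     0.   ]
coup 2734 rect [539.9 317.8] [45.9 52.8] 75.4 circ [540.  317.7] 26.5 z 0.1103
demag 9405 rect [540.5 318.1] [119.8 100.5] 2.3 circ [540.4 318.2] 77.4 z 0.06
```

View pics/top1.png

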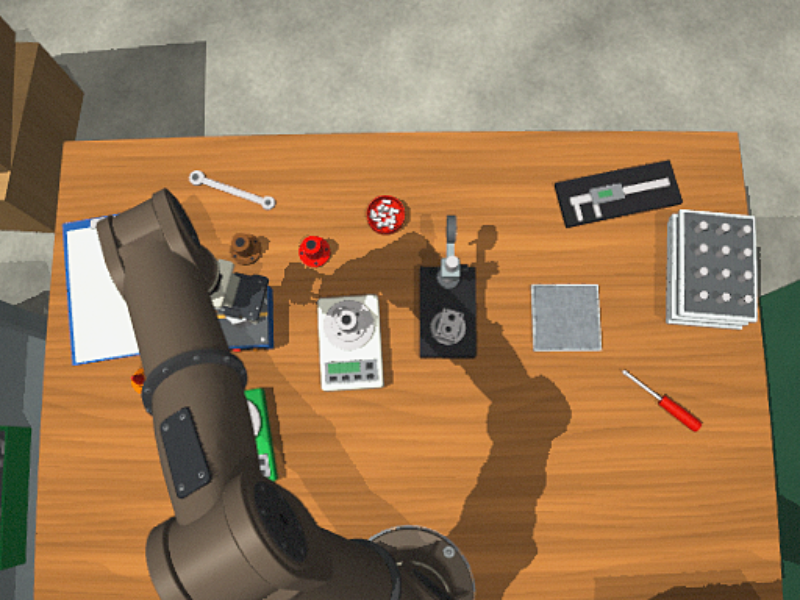

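The hub is centred on the pan (348,320), the block is on the anvil (448,326) and the tray is empty at (566,318). The tin and screwdriver haven't moved, and the bottle is still at its place by (140,380). The coupling measured 0.6 mm off the centre of the plate. I'll hand the job in.

```bash
python3 -c "
from cell import arm
print(arm.sign_off())"
```

```text
the job is handed in; nothing more can be done
None
```

The job is handed in at about 36 s: the hub is on the scale pan, the coupling on the demagnetiser and the valve block on the anvil, each within about 1 mm of centre, with the tray empty and the bottle, tin and screwdriver left where they were.

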